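# Set the music box on its stand and wind it up

## Robot

A 6-joint arm with a two-finger parallel gripper is mounted at the origin on the work surface. World frame = base frame: x ahead of the robot, y to its left, z up, the work surface at z = 0. Lengths are in m, angles in rad, forces in N, time in s.
With the tool pointing down it reaches from about 0.325 to 0.9 m from the base axis. Payload 3.5 kg.
Tool frame: the origin (TCP) lies between the finger pads; the fingertips stand env.tip_extent ahead of it and the grasp point (between the pads) lies 3 mm ahead of it (env.tip_extent is the distance from the TCP to the fingertips, in m); z points along the fingers, y is the direction in which the jaws open and shut (so a half turn about z gives the same grasp; the last joint's range is limited). The gripper opens to 85 mm and grips with 20 to 120 N. Pads are 22 mm wide; open, the fingers measure 114 mm over their backs; the gripper's body (76 mm by 85 mm) begins 54 mm behind the grasp point. The pads swing forward as they close: fully open they stand 13 mm farther back than shut.
Start: joints at [1.212, 0.276, -0.026, 1.268, 0, 1.467], TCP at [0.158, 0.605, 0.253] pointing down, gripper open.
Joint ranges: [-3.12, 3.12], [-0.85, 1.88], [-1.08, 1.24], [-1.95, 2.15], [-1.57, 1.53], [-3.14, 3.14]. Speed limits (rad/s): [2.57, 2.57, 3.14, 3.14, 3.14, 3.14].

## Interface

Orientations are given as [roll, pitch, yaw] about the fixed x, y, z axes, in that order (R = Rz(yaw) Ry(pitch) Rx(roll)).
In Python, from rig import env, cams gives the robot as it stands. The module is installed in compiled form; this text tells all that it offers.
- The arm moves only by the tool jog_arm, never from a script. Its argument "targets" is a list of rows, each an object with "translation": the shift along the world's x, y, z each as a share of 20 cm, from -1 to 1, a list of three; "dr": the turn, a rotation vector about the world's x, y, z each as a share of 90 degrees, from -1 to 1, a list of three; "grip": the opening, from -1 (shut) to 1 (fully open). A call has 1 to 12 rows; each row is the pose to reach, as a shift and turn from the pose measured when the call began; what a row does not reach only later rows make up. A row lasts 1/8 s, in which the tool goes at most 62.5 mm and 10.7 degrees, less where a joint would pass 70% of its speed; a pose out of reach is approached as far as the arm can. A call with a number of a shift or a turn outside -1 to 1 is refused whole. A call with a gripper value outside its range is refused whole. The fingers move at their own pace and stop on an object; "newtons" is the grip in N (left out, the last holds). Time passes only in rows, so rows that repeat a pose let the fingers close. It gives the time, the measured TCP pose, the force and the opening at its end, in the units of the state.
- env.observe(): the state, without advancing time (a new reading comes with each control period).
- cams.snapshot(name): name is "scene" or "top" or "wrist"; returns a dict with "frame" (480x640x3 uint8, red, green, blue), "range_z" (480x640 float32, m along the optical axis (not along the pixel's ray), 0 where there is no reading), "fov_y" (degrees; the focal length in pixels is half the picture's height over the tangent of half this angle, whatever the lens; pixels are square), "cx", "cy" (the principal point, pixels), "R" (3x3) and "t" (3): a world point X has camera coordinates R X + t; the wrist camera has in their place "mount" (4x4, takes a point from camera to tool coordinates, whose origin is the TCP and whose axes are the flange's). Camera axes: x right, y down, z forward; pixel columns grow to the right and rows downward; lengths in m; the calibration is good to about 2 mm. A picture is of the moment at which its call begins: read the wrist's pose just before it.
- env.sign_off(): hands the job in, once; it reports no verdict.
The state is a dict: "t": time; "joints": joint angles; "joint_vel": joint speeds; "joint_efforts": joint torques, N m; "eef_pos": TCP position; "eef_rot": TCP orientation; "ft_force": force on the tool from outside, world axes, zero at the start; "moment": the same for the moment, N m; "grip_width": opening from 0.0 (shut) to 1.0 (fully open).
Only numpy, scipy, OpenCV 4.12 (cv2) and the standard library are available. Lean on these libraries where they do the work, as an engineer would, in place of code of your own. Each camera call takes 0.05 s, during which the arm holds its last target.

## Task

The count is nearly over and the music box should play for it: lift the wooden wind-up music box out of the cardboard bin and set it down, without dropping it, upright and fully home in the square stand on the wooden tray. Once it sits there, wind its key clockwise (seen from above) by repeated part turns until it is fully wound and comes up against its stop, and leave it wound. Leave the tape, bowl, bottle and calculator where they are.

Things in the scene. Friction and masses are not known exactly. Their poses are not given: they have to be found in the camera images.
- music_box: Wooden music box, a square block 60 x 60 mm and 62 mm tall, about 0.4 kg, standing upright in the bin with its winding key on top (key top 100 mm above the underside). Origin at the centre of its underside, z up through the key. Grip it by two facing sides, which stand clear; either pair will do.
- key_grip (a point): Centre of the steel butterfly key on top of the music box: a flat upright plate 56 mm wide (along this point's x), 10 mm thick (along its y, the way to pinch it) and 28 mm tall, on an 8 mm stem on the box's vertical axis. This point is on that axis, 24 mm above the box's top face (86 mm above its underside); the plate's lower edge is 10 mm above the top face.
- key (a joint): Winding of the key in rad, growing as the key turns clockwise seen from above. 0 is run down, 4.2 is fully wound, against a hard stop. It starts part-wound: 2.5 to 3.9 rad remain. A spring resists (0.1 to 0.17 N m, rising); let go, the key stays, but force can turn it back. Outside the stand the box spins along with its key.
- bin: Open cardboard bin, fixed, 320 mm (its x) by 180 mm (its y), 50 mm tall, walls and floor 5 mm. Origin at the centre of its underside. The music box stands in one half, the tape in the other.
- stand: Wooden tray 220 mm (its x) by 240 mm (its y) with a 16 mm rim, fixed, and in its middle a dark square stand with a fence, 90 mm square outside, its top 28 mm above the table. Origin at the centre of the tray's underside.
- stand_in (a point): Centre of the floor of the stand's square recess, 14 mm above the table. The recess is 66 x 66 mm, sides along this point's x and y, and its fence rises 14 mm above this floor. The music box goes in in any of the four quarter turns.
- tape: Roll of clear tape lying flat in the bin, 90 mm outside diameter, 48 mm tall. Origin at the centre of its underside.
- bowl: White plastic bowl, 110 mm across, 55 mm tall, on the table. Origin at the centre of its underside.
- bottle: Small clear bottle with a red cap, 60 mm diameter, 140 mm tall, on the table. Origin at the centre of its underside.
- calculator: Grey desk calculator lying flat, 130 x 85 mm, 18 mm tall, on the table. Origin at the centre of its underside.
There are look-alikes about, which are no part of the job. Leave any purple look-alike of the music_box alone.

How it is judged:
On the way, in this order (a step that is already met when the one before it is completed fails the run):
1. The music box is lifted clear of the bin (height (world z) of music_box above 0.07 m), for 0.1 s.
2. The music box sits upright and fully home in the stand (horizontal distance between music_box and stand_in below 0.008 m and z of music_box in the frame of stand_in below 0.005 m and angle between music_box's own z axis and vertical below 0.06 rad), for 0.2 s.
3. The key is wound against its stop with the box in the stand (all of step 2 and value of joint key above 4 rad), for 0.2 s.
At the end, for the whole second after the job is handed in: The music box stands upright in the stand (centre within 8 mm of the recess centre, underside within 5 mm of its floor, tilt under 0.06 rad), at rest and released, with the key wound beyond 4.0 rad (stop at 4.2) (all of step 3 and linear speed of music_box below 0.02 m/s and velocity of joint key between -0.1 and 0.1 rad/s); the robot touches nothing.
It fails at once if The music box is dropped (it moves faster than 0.45 m/s while the fingers do not hold it) (linear speed of music_box above 0.45 m/s and contact force between the fingers and music_box below 0.1 N).
It fails at once if The roll of tape is moved more than 30 mm (distance of tape from where it was at the start of the episode above 0.03 m).
It fails at once if The bowl is moved more than 30 mm (distance of bowl from where it was at the start of the episode above 0.03 m).
It fails at once if The bottle is moved more than 30 mm (distance of bottle from where it was at the start of the episode above 0.03 m).
It fails at once if The calculator is moved more than 30 mm (distance of calculator from where it was at the start of the episode above 0.03 m).
It also fails if it takes over 72 s, if anything falls off the work surface, if the arm or the gripper's body presses on something with over 40 N, if the wrist force passes 120 N, or if a joint passes its speed limit or range.

## Working session

There is one attempt and no reset: what is moved stays moved. The work goes in short steps, Python scripts to look and compute and a tool call to move; the robot and the scene stay as the last step left them, time stands still between calls to the robot, and variables do not carry over. Pictures are saved under pics/ and viewed, and the job is handed in when it is done.

Besides the shell and the picture viewer there is one more tool, called after "Request:" by a JSON object that holds its "op" and its "data", one argument or row to a line. jog_arm: Moves the arm, as the interface text tells. Shift numbers are shares of 20 cm and turn numbers shares of 90 degrees, none past 1 either way. Its arguments: {"type":"object","properties":{"targets":{"type":"array"},"newtons":{"type":"number"}},"required":["targets"]}

```bash
mkdir -p pics; ls
python3 - <<'E'
from rig import env,cams
import cv2,pickle
print(env.observe(), env.tip_extent)
for n in ("scene","top","wrist"):
    s=cams.snapshot(n); pickle.dump(s,open(f"{n}0.pkl","wb"))
    cv2.imwrite(f"pics/{n}0.png",s["frame"][:,:,::-1])
    print(n,s["fov_y"],s["cx"],s["cy"],s.get("R"),s.get("t"),s.get("mount"))
E
```

```text
pics
{'t': 0.0, 'joints': array([ 1.21160807e+00,  2.77117899e-01, -2.79003879e-02,  1.26797398e+00,
       -3.68074494e-05,  1.46743738e+00]), 'joint_vel': array([-0.00042856, -0.00165267, -0.00020821, -0.00085012, -0.00011006,
       -0.00113545]), 'joint_efforts': array([-2.74341044e-03, -4.45517135e+01,  2.95199525e+01,  1.66506699e-02,
       -2.70224482e-04, -4.93012266e-06]), 'eef_pos': array([0.15789148, 0.60397333, 0.25215981]), 'eef_rot': array([-3.13940463e+00, -1.89955342e-04,  2.88576317e+00]), 'ft_force': array([ 0.24739068,  0.02848836, -0.76140301]), 'moment': array([ 0.01623762, -0.02013777,  0.01468349]), 'grip_width': 0.9961217759340515} 0.022
scene 57.78186704906939 324.18233355634425 245.4700486345161 [[ 0.36786462  0.9297248   0.01695339]
 [ 0.75498259 -0.28798169 -0.58912463]
 [-0.54284152  0.22951763 -0.80786431]] [-0.22728962 -0.40563336  1.53514289] None
top 43.11826259719027 322.7415398514105 243.04455919716096 [[ 0.02805897 -0.99960166 -0.00303466]
 [-0.98859207 -0.02730025 -0.14812301]
 [ 0.14798116  0.00715622 -0.98896429]] [-0.02906278  0.59964933  1.47799938] None
wrist 70.19001403651026 319.489955290545 240.26661205573768 None None [[-7.97369101e-04 -9.53624599e-01 -3.00997488e-01  7.73289859e-02]
 [ 9.99999601e-01 -6.39259490e-04 -6.23776659e-04 -1.93559132e-03]
 [ 4.02433266e-04 -3.00997865e-01  9.53624729e-01 -1.20544156e-01]
 [ 0.00000000e+00  0.00000000e+00  0.00000000e+00  1.00000000e+00]]
```

View pics/scene0.png

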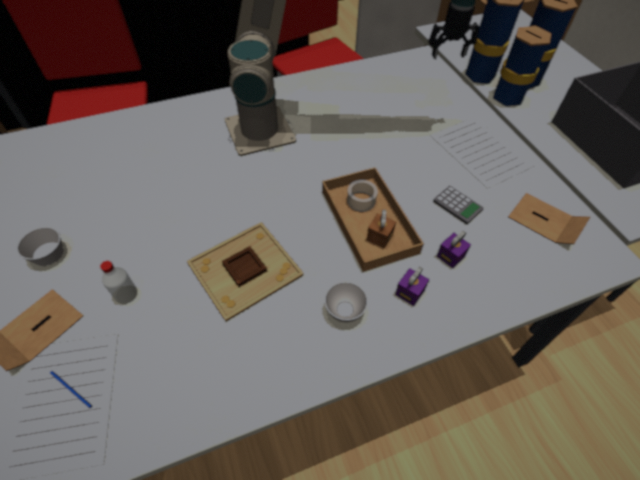

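View pics/top0.png

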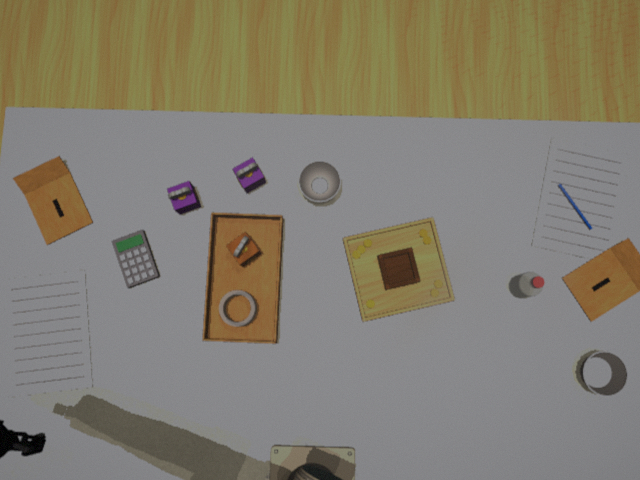

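View pics/wrist0.png

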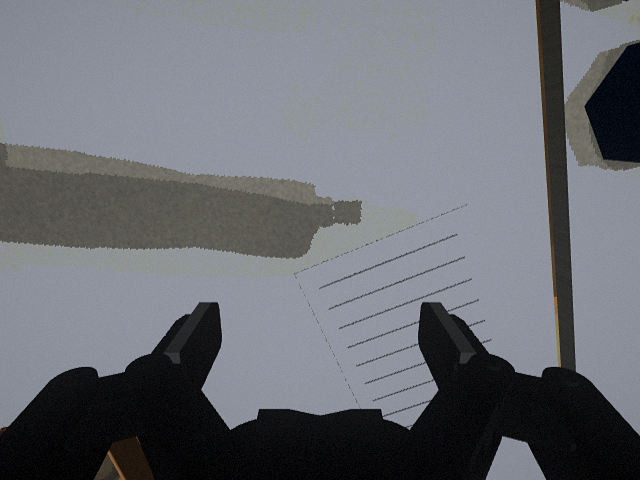

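Candidates in the top view: brown box in the bin at (244,249), purple look-alikes at (184,197) and (249,175). I choose the brown one in the bin and check it in a crop.

```bash
cat > h.py <<'E'
import numpy as np,cv2,pickle
from scipy.spatial.transform import Rotation as Ro
def K(s):
    f=240/np.tan(np.radians(s["fov_y"])/2); return f,s["cx"],s["cy"]
def pose(s,obs=None):
    """camera->world R,t"""
    if "R" in s and s["R"] is not None: return s["R"].T, -s["R"].T@s["t"]
    Rt=Ro.from_euler("xyz",obs["eef_rot"]).as_matrix(); m=s["mount"]
    return Rt@m[:3,:3], Rt@m[:3,3]+obs["eef_pos"]
def cloud(s,obs=None):
    f,cx,cy=K(s); v,u=np.mgrid[:480,:640]; z=s["range_z"]
    p=np.dstack([(u-cx)/f*z,(v-cy)/f*z,z]); R,t=pose(s,obs)
    w=p@R.T+t; w[z==0]=np.nan; return w
def ray(s,uv,h,obs=None):
    f,cx,cy=K(s); uv=np.atleast_2d(uv).astype(float)
    d=np.c_[(uv[:,0]-cx)/f,(uv[:,1]-cy)/f,np.ones(len(uv))]; R,t=pose(s,obs); d=d@R.T
    return t+d*((h-t[2])/d[:,2])[:,None]
def proj(s,X,obs=None):
    f,cx,cy=K(s);R,t=pose(s,obs); c=(np.atleast_2d(X)-t)@R
    return np.c_[c[:,0]/c[:,2]*f+cx,c[:,1]/c[:,2]*f+cy]
E
python3 - <<'E'
from h import *
s=pickle.load(open("top0.pkl","rb")); w=cloud(s)
c=s["frame"][205:350,195:465,::-1]; 
cv2.imwrite("pics/c1.png",cv2.resize(c,None,fx=2.9,fy=2.9,interpolation=cv2.INTER_CUBIC))
def rect(m,h,name):
    n,l,st,ce=cv2.connectedComponentsWithStats(m.astype(np.uint8))
    i=1+np.argmax(st[1:,4]); v,u=np.nonzero(l==i)
    P=ray(s,np.c_[u,v],h)[:,:2]; r=cv2.minAreaRect((P*1000).astype(np.float32)); print(name,st[i,4],r,P.mean(0))
roi=np.zeros((480,640),bool); roi[228:275,220:270]=1
Z=w[...,2]
print(Z[240:260:3,232:258:3].round(3))
rect(roi&(abs(Z-.067)<.008),.067,"boxtop"); rect(roi&(Z>.08),.095,"key")
roi[:]=0; roi[210:325,340:460]=1
f=s["frame"].astype(int)
dark=roi&(f.sum(2)<230)
rect(dark,.028,"stand"); rect(roi&(Z>.022),.028,"standZ"); rect(roi&(Z>.006),.016,"tray")
print(Z[260:280:4,380:420:4].round(3))
roi[:]=0; roi[205:350,195:290]=1
rect(roi&(Z>.03),.05,"bin")
E
```

```text
[[-0.002  0.068  0.067  0.104  0.105  0.092  0.072  0.008 -0.005]
 [ 0.066  0.066  0.077  0.109  0.105  0.064  0.067  0.059  0.011]
 [ 0.069  0.063  0.103  0.101  0.086  0.068  0.068  0.063  0.007]
 [ 0.071  0.067  0.103  0.099  0.071  0.067  0.065  0.067  0.072]
 [ 0.071  0.103  0.109  0.066  0.068  0.065  0.07   0.07   0.064]
 [ 0.061  0.103  0.093  0.066  0.063  0.068  0.066  0.064  0.037]
 [ 0.011  0.064  0.069  0.074  0.068  0.065  0.049  0.037  0.004]]
boxtop 450 ((578.2599487304688, 185.73623657226562), (61.40536117553711, 60.064571380615234), 38.17252731323242) [0.5770515  0.18449626]
key 134 ((578.5940551757812, 186.21705627441406), (15.06234359741211, 55.134315490722656), 60.177913665771484) [0.57814355 0.18623101]
stand 1298 ((544.0799560546875, -203.654296875), (90.1693115234375, 91.8115234375), 14.327394485473633) [ 0.54397087 -0.20373977]
standZ 586 ((543.6890869140625, -204.04568481445312), (90.12371826171875, 90.01820373535156), 14.330734252929688) [ 0.54385483 -0.20499573]
tray 6970 ((545.732666015625, -203.53421020507812), (227.14083862304688, 245.5571746826172), 13.631514549255371) [ 0.54250869 -0.20458043]
[[0.029 0.012 0.02  0.013 0.026 0.009 0.015 0.018 0.026 0.015]
 [0.029 0.017 0.011 0.017 0.012 0.018 0.013 0.012 0.033 0.006]
 [0.022 0.028 0.019 0.012 0.006 0.014 0.016 0.01  0.025 0.028]
 [0.012 0.031 0.018 0.018 0.008 0.019 0.014 0.019 0.019 0.027]
 [0.003 0.03  0.014 0.014 0.012 0.016 0.013 0.016 0.017 0.03 ]]
bin 1144 ((508.9228210449219, 183.4419403076172), (181.90249633789062, 319.6864929199219), 89.2982406616211) [0.51643006 0.1913859 ]
```

View pics/c1.png

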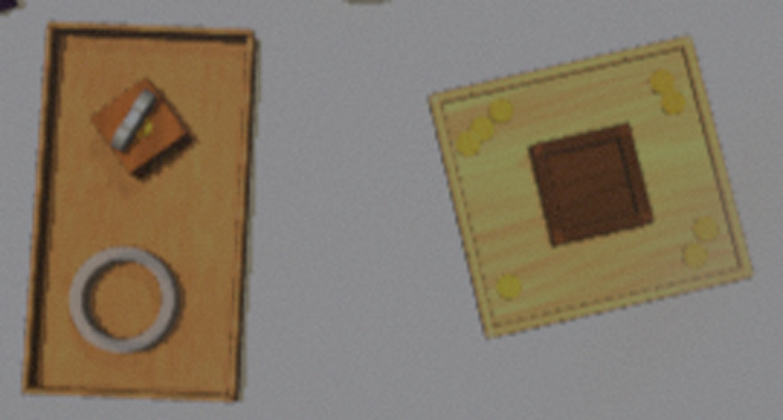

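The crop shows the plain brown box with steel key at (145,130), tape below it, the stand at (590,185). Box ≈ (0.578, 0.186), yaw 38°; stand ≈ (0.544, −0.204), yaw 14.3°. Moving above the box.

Request:
{"op": "jog_arm", "data": {
  "targets": [
    {"translation":[0.3,-0.3,0],"dr":[0,0,0.1],"grip":1},
    {"translation":[0.6,-0.6,0],"dr":[0,0,0.2],"grip":1},
    {"translation":[0.9,-0.9,0],"dr":[0,0,0.29],"grip":1},
    {"translation":[1,-1,0],"dr":[0,0,0.29],"grip":1},
    {"translation":[1,-1,0],"dr":[0,0,0.29],"grip":1}
  ],
  "newtons": 60
}}

```text
t: 0.78
eef_pos: [0.3594, 0.4018, 0.2521]
eef_rot: [-3.139, -0.0, -2.944]
ft_force: [-0.8, -0.0, -0.0]
grip_width: 0.999
```

Request:
{"op": "jog_arm", "data": {
  "targets": [
    {"translation":[0.3,-0.3,0],"dr":[0,0,0.1],"grip":1},
    {"translation":[0.6,-0.6,0],"dr":[0,0,0.2],"grip":1},
    {"translation":[0.9,-0.9,0],"dr":[0,0,0.29],"grip":1},
    {"translation":[1,-1,0],"dr":[0,0,0.29],"grip":1},
    {"translation":[1,-1,0],"dr":[0,0,0.29],"grip":1}
  ]
}}

```text
t: 1.4
eef_pos: [0.5612, 0.1994, 0.2518]
eef_rot: [-3.139, -0.001, -2.491]
ft_force: [0.0, 0.3, 0.1]
grip_width: 1.002
```

```bash
cat > lk.py <<'E'
import sys
from rig import env,cams
from h import *
n=sys.argv[1]; o=env.observe(); s=cams.snapshot("wrist"); pickle.dump((s,o),open(n+".pkl","wb"))
cv2.imwrite(f"pics/{n}.png",s["frame"][:,:,::-1]); w=cloud(s,o); Z=w[...,2]
def rect(m,h,name):
    k,l,st,ce=cv2.connectedComponentsWithStats(m.astype(np.uint8))
    i=1+np.argmax(st[1:,4]); v,u=np.nonzero(l==i)
    P=ray(s,np.c_[u,v],h,o)[:,:2]; r=cv2.minAreaRect((P*1000).astype(np.float32))
    print(name,st[i,4],np.round(np.r_[r[0],r[1],r[2]],1),np.round(np.nanmedian(Z[l==i]),4))
cx,cy,hb=[float(a) for a in sys.argv[2:5]] # expected xy, underside height
near=np.hypot(w[...,0]-cx,w[...,1]-cy)<.06
rect(near&(abs(Z-hb-.062)<.006),hb+.062,"top"); rect(near&(abs(Z-hb-.096)<.01),hb+.1,"key")
print(o["eef_pos"],o["eef_rot"])
E
python3 lk.py w1 .578 .186 .005
```

```text
top 2889 [578.7 184.7  60.4  59.1  37.7] 0.067
key 957 [576.2 185.2  13.4  53.4  60.3] 0.103
[0.56116789 0.19939171 0.25176599] [-3.13898979e+00 -5.79478846e-04 -2.49136325e+00]
```

View pics/w1.png

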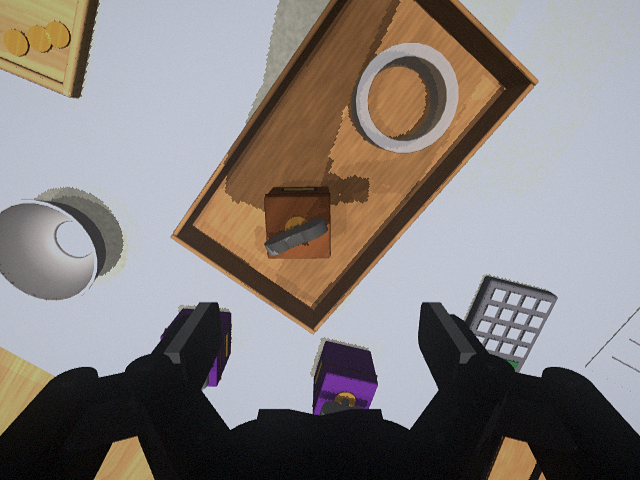

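The picture shows the brown box with key at (298,225), tape at (407,97), purple ones at (345,380) and (200,345); box (0.578,0.185) yaw 38° agrees with the top view. Descend to TCP z ≈ 0.060 (body clears the key top by ~6 mm).

Request:
{"op": "jog_arm", "data": {
  "targets": [
    {"translation":[0.086,-0.072,-0.1],"dr":[0,0,0.008],"grip":1},
    {"translation":[0.086,-0.072,-0.3],"dr":[0,0,0.008],"grip":1},
    {"translation":[0.086,-0.072,-0.55],"dr":[0,0,0.008],"grip":1},
    {"translation":[0.086,-0.072,-0.75],"dr":[0,0,0.008],"grip":1},
    {"translation":[0.086,-0.072,-0.88],"dr":[0,0,0.008],"grip":1},
    {"translation":[0.086,-0.072,-0.95],"dr":[0,0,0.008],"grip":1},
    {"translation":[0.086,-0.072,-0.96],"dr":[0,0,0.008],"grip":1}
  ]
}}

```text
t: 2.33
eef_pos: [0.5804, 0.1828, 0.0588]
eef_rot: [-3.136, -0.001, -2.481]
ft_force: [-0.6, 0.1, 0.1]
grip_width: 0.999
```

Request:
{"op": "jog_arm", "data": {
  "targets": [
    {"translation":[0,0,0],"dr":[0,0,0],"grip":-1},
    {"translation":[0,0,0],"dr":[0,0,0],"grip":-1},
    {"translation":[0,0,0],"dr":[0,0,0],"grip":-1},
    {"translation":[0,0,0],"dr":[0,0,0],"grip":-1},
    {"translation":[0,0,0],"dr":[0,0,0],"grip":-1}
  ],
  "newtons": 60
}}

```text
t: 2.95
eef_pos: [0.5814, 0.1837, 0.0607]
eef_rot: [-3.137, 0.002, -2.481]
ft_force: [-2.6, 1.9, 6.8]
grip_width: 0.689
```

Request:
{"op": "jog_arm", "data": {
  "targets": [
    {"translation":[0,0,0.03],"dr":[0,0,0],"grip":-1},
    {"translation":[0,0,0.1],"dr":[0,0,0],"grip":-1},
    {"translation":[0,0,0.25],"dr":[0,0,0],"grip":-1},
    {"translation":[0,0,0.45],"dr":[0,0,0],"grip":-1},
    {"translation":[0,0,0.65],"dr":[0,0,0],"grip":-1},
    {"translation":[0,0,0.7],"dr":[0,0,0],"grip":-1},
    {"translation":[0,0,0.7],"dr":[0,0,0],"grip":-1}
  ]
}}

```text
t: 3.82
eef_pos: [0.5814, 0.1835, 0.2007]
eef_rot: [-3.136, 0.002, -2.481]
ft_force: [0.7, 0.3, -5.7]
grip_width: 0.689
```

```bash
python3 lk.py w2 .581 .184 .145
python3 - <<'E'
from rig import env;o=env.observe();print(o["grip_width"],o["ft_force"],o["joints"])
E
```

```text
top 14414 [572.3 172.8  48.2  87.6  51.7] 0.207
key 13717 [559.3 193.8  38.7  82.4  23.3] 0.2393
[0.58136212 0.18349653 0.20065231] [-3.13636686e+00  2.21711125e-03 -2.48096505e+00]
0.6889377905063581 [-0.05366572 -0.42522864 -6.49510175] [ 0.20144551  0.27936488 -0.13933092  1.1507133  -0.00363137 -0.45930464]
```

View pics/w2.png

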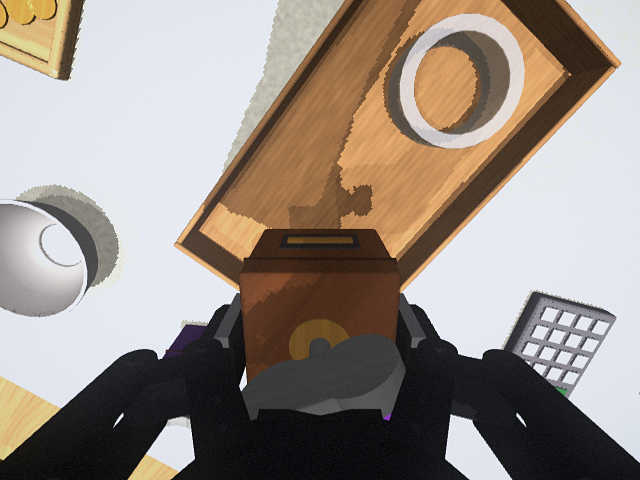

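```bash
python3 - <<'E'
from h import *
s,o=pickle.load(open("w2.pkl","rb"))
P=ray(s,[(244,259),(399,259),(320,345)],.2075,o); R=Ro.from_euler("xyz",o["eef_rot"]).as_matrix()
print((P-o["eef_pos"])@R*1000)
t=pickle.load(open("top0.pkl","rb"))
w=cloud(t);print(np.degrees(o["eef_rot"][2])%360)
E
python3 - <<'E'
import sys; sys.path.insert(0,'.')
from h import *
from rig import cams
import cv2
s=cams.snapshot("top"); cv2.imwrite("pics/t2.png",cv2.resize(s["frame"][180:330,200:470,::-1],None,fx=2.9,fy=2.9,interpolation=cv2.INTER_CUBIC))
E
```

```text
[[ 35.90624681 -27.8085979   -6.7820844 ]
 [ 35.97432768  27.20688052  -7.06973768]
 [  0.45118332  -0.80952473  -6.84456834]]
217.85117363815826
```

View pics/t2.png

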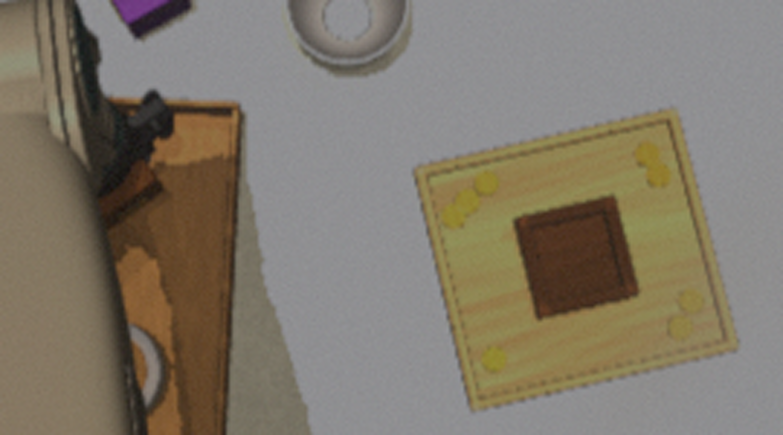

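Run:
```python
from h import *
s,o=pickle.load(open("w2.pkl","rb")); w=cloud(s,o); R=Ro.from_euler("xyz",o["eef_rot"]).as_matrix()
L=(w-o["eef_pos"])@R*1000
for v in range(225,350,8): print(v,np.nanmedian(L[v:v+2,262:380:1],axis=(0,1)).round(1))
for u in range(236,412,8): print(u,np.nanmedian(L[275:285,u],axis=0).round(1))
```

```text
225 [-6.100e+00 -1.000e-01  1.957e+02]
233 [30.4 -0.5 44.2]
241 [31.  -0.8 28.7]
249 [30.3 -0.6 19.7]
257 [30.5 -0.4  9.2]
265 [30.3 -0.6  1. ]
273 [29.8 -0.8 -5.4]
281 [27.  -0.4 -6.4]
289 [23.8 -0.6 -6.3]
297 [20.5 -0.4 -6.4]
305 [17.2 -0.6 -6.3]
313 [13.8 -0.8 -6.3]
321 [10.6 -0.6 -6.6]
329 [ 7.3 -0.4 -6.9]
337 [ 4.3 -0.8 -7.5]
345 [  3.1  -0.6 -11.1]
236 [-45.2 -74.9 156.9]
244 [ 27.8 -28.5  -5.7]
252 [ 28.  -25.5  -6.6]
260 [ 27.7 -22.6  -6.4]
268 [ 27.8 -19.8  -6. ]
276 [ 27.7 -16.8  -6.2]
284 [ 27.7 -13.9  -6. ]
292 [ 28.  -11.   -6.4]
300 [27.9 -8.1 -6.2]
308 [27.6 -5.1 -6.8]
316 [27.7 -2.3 -6. ]
324 [27.5  0.7 -6.4]
332 [28.1  3.6 -6.4]
340 [27.9  6.5 -6.4]
348 [27.6  9.4 -6.7]
356 [27.6 12.3 -6.2]
364 [27.7 15.2 -6.2]
372 [27.6 18.1 -6.2]
380 [28.  20.9 -6.7]
388 [27.7 23.9 -6.7]
396 [27.7 26.9 -5.8]
404 [-44.2  73.1 154.8]
```

Run:
```python
import cv2; f=cv2.imread("pics/w2.png"); cv2.imwrite("pics/w2c.png",cv2.resize(f[215:425,200:440],None,fx=3.3,fy=2.8*1.0,interpolation=cv2.INTER_CUBIC))
```

```text
(no output)
```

View pics/w2c.png

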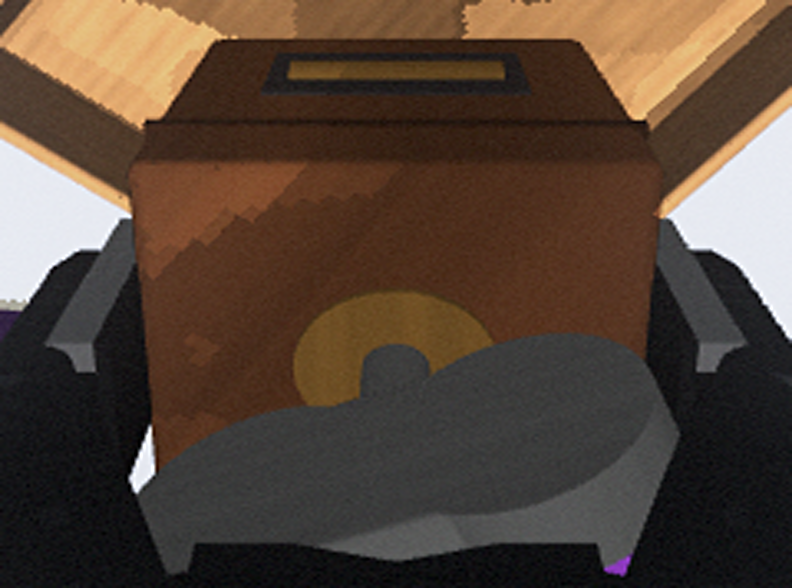

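Box is held squarely (centre within ~0.6 mm of the TCP axis, underside 56 mm below TCP). Carry toward the stand, stopping short so the wrist camera sees it.

Request:
{"op": "jog_arm", "data": {
  "targets": [
    {"translation":[-0.05,-0.12,0],"dr":[0,0,-0.03],"grip":-1},
    {"translation":[-0.12,-0.34,0],"dr":[0,0,-0.06],"grip":-1},
    {"translation":[-0.2,-0.6,0],"dr":[0,0,-0.1],"grip":-1},
    {"translation":[-0.26,-0.84,0],"dr":[0,0,-0.13],"grip":-1},
    {"translation":[-0.3,-0.96,0],"dr":[0,0,-0.13],"grip":-1},
    {"translation":[-0.3,-0.96,0],"dr":[0,0,-0.13],"grip":-1}
  ]
}}

```text
t: 4.68
eef_pos: [0.5176, -0.0101, 0.1961]
eef_rot: [-3.141, -0.006, -2.688]
ft_force: [0.2, -0.0, -5.8]
grip_width: 0.694
```

Request:
{"op": "jog_arm", "data": {
  "targets": [
    {"translation":[-0.05,-0.12,0],"dr":[0,0,-0.03],"grip":-1},
    {"translation":[-0.12,-0.34,0],"dr":[0,0,-0.06],"grip":-1},
    {"translation":[-0.2,-0.6,0],"dr":[0,0,-0.1],"grip":-1},
    {"translation":[-0.26,-0.84,0],"dr":[0,0,-0.13],"grip":-1},
    {"translation":[-0.3,-0.96,0],"dr":[0,0,-0.13],"grip":-1},
    {"translation":[-0.3,-0.96,0],"dr":[0,0,-0.13],"grip":-1},
    {"translation":[-0.3,-0.96,0],"dr":[0,0,-0.13],"grip":-1}
  ]
}}

```text
t: 5.55
eef_pos: [0.4573, -0.201, 0.195]
eef_rot: [3.14, -0.007, -2.892]
ft_force: [0.2, 0.1, -5.6]
grip_width: 0.689
```

Run:
```python
from h import *
from rig import env,cams
import time
o=env.observe(); s=cams.snapshot("wrist"); pickle.dump((s,o),open("w3.pkl","wb"))
cv2.imwrite("pics/w3.png",s["frame"][:,:,::-1]); print(o["eef_pos"],o["eef_rot"],o["grip_width"],o["ft_force"],o["joints"])
w=cloud(s,o);Z=w[...,2]
near=(abs(w[...,0]-.544)<.07)&(abs(w[...,1]+.204)<.07)
m=near&(Z>.022)&(Z<.035)
for hh,mm in ((.028,m),(.028,near&(Z<.04)&(s["frame"].astype(int)[...,0]<110))):
    v,u=np.nonzero(mm); P=ray(s,np.c_[u,v],hh,o)[:,:2]
    print(len(u),cv2.minAreaRect((P*1000).astype(np.float32)))
```

```text
[ 0.4572967  -0.20102153  0.19501164] [ 3.14019104 -0.00692842 -2.89172651] 0.6887332415531053 [ 0.19382309  0.13298798 -5.58687855] [-0.5415009   0.09876562 -0.37062087  1.10727666 -0.00394309 -0.79135063]
0 ((0.0, 0.0), (0.0, 0.0), 0.0)
18 ((510.8434753417969, -258.1364440917969), (4.638080596923828, 83.35093688964844), 76.6958999633789)
```

View pics/w3.png

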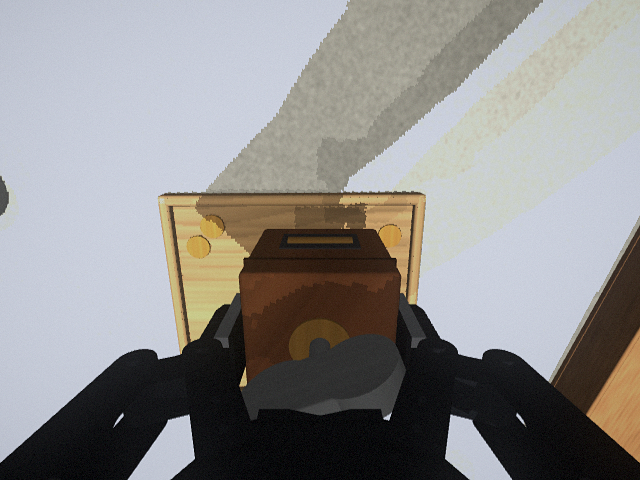

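The picture shows the near rim of the tray, corners at (160,194) and (425,192); the stand itself is hidden. I'll check the tray pose from these corners.

Run:
```python
from h import *
s,o=pickle.load(open("w3.pkl","rb"))
P=ray(s,[(159.5,194.5),(425,192.5)],.016,o)[:,:2]; d=P[1]-P[0]; L=np.linalg.norm(d); d/=L
print(P,L,np.degrees(np.arctan2(d[1],d[0])))
n=np.array([-d[1],d[0]]); 
if n@(np.array([.544,-.204])-P.mean(0))<0:n=-n
for D in (.11,.12): print(P.mean(0)+D*n)
R=Ro.from_euler("xyz",o["eef_rot"]).as_matrix(); print(R[:,2])
```

```text
[[ 0.46598113 -0.34597498]
 [ 0.40657609 -0.11942325]] 0.23421068189157435 104.69297277716831
[ 0.54268149 -0.20479879]
[ 0.55235448 -0.2022624 ]
[-7.05978428e-03 -3.55113858e-04 -9.99975016e-01]
```

Request:
{"op": "jog_arm", "data": {
  "targets": [
    {"translation":[0.15,-0.01,0],"dr":[0,-0.0045,0],"grip":-1},
    {"translation":[0.33,-0.015,-0.05],"dr":[0,-0.0045,0],"grip":-1},
    {"translation":[0.432,-0.015,-0.15],"dr":[0,-0.0045,0],"grip":-1},
    {"translation":[0.432,-0.015,-0.3],"dr":[0,-0.0045,0],"grip":-1},
    {"translation":[0.432,-0.015,-0.4],"dr":[0,-0.0045,0],"grip":-1},
    {"translation":[0.432,-0.015,-0.43],"dr":[0,-0.0045,0],"grip":-1},
    {"translation":[0.432,-0.015,-0.43],"dr":[0,-0.0045,0],"grip":-1}
  ]
}}

```text
t: 6.48
eef_pos: [0.5439, -0.2031, 0.109]
eef_rot: [-3.141, -0.0, -2.89]
ft_force: [-0.4, 0.0, -6.0]
grip_width: 0.696
```

Run:
```python
from h import *
from rig import env,cams
o=env.observe();print(o["eef_pos"],o["eef_rot"],o["grip_width"])
for n in ("scene","top"):
    s=cams.snapshot(n); pickle.dump(s,open(n+"4.pkl","wb"))
    f=s["frame"][:,:,::-1]; f=f[200:340,170:330] if n=="scene" else f[190:340,330:470]
    cv2.imwrite(f"pics/{n}4.png",cv2.resize(f,None,fx=4,fy=4,interpolation=cv2.INTER_CUBIC))
```

```text
[ 0.54393842 -0.20305077  0.1090241 ] [-3.14135598e+00 -3.45449964e-04 -2.88995954e+00] 0.6957371853852156
```

View pics/scene4.png

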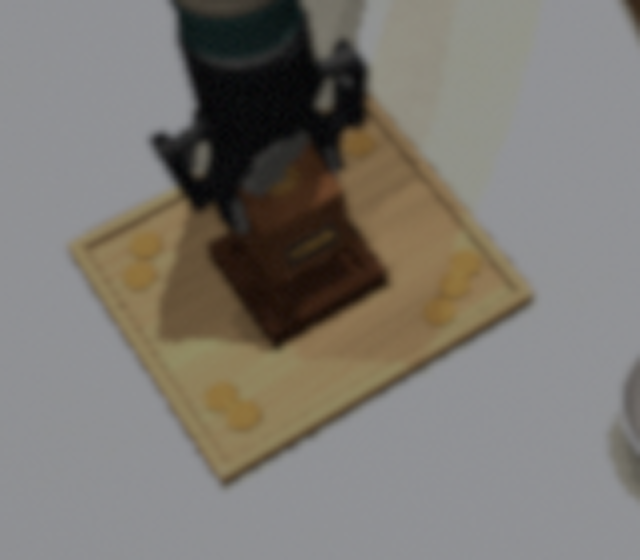

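View pics/top4.png

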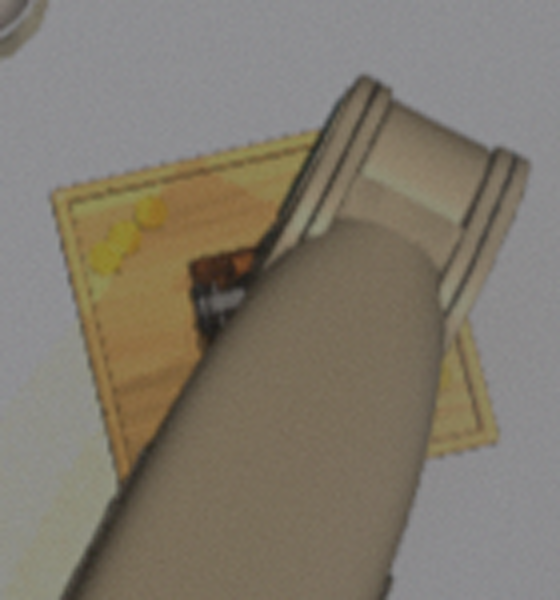

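Box is aligned over the dark recess (scene crop, (290,260)). Lower it.

Request:
{"op": "jog_arm", "data": {
  "targets": [
    {"translation":[0,-0.005,-0.03],"dr":[0,0,0],"grip":-1},
    {"translation":[0,-0.005,-0.07],"dr":[0,0,0],"grip":-1},
    {"translation":[0,-0.005,-0.11],"dr":[0,0,0],"grip":-1},
    {"translation":[0,-0.005,-0.14],"dr":[0,0,0],"grip":-1},
    {"translation":[0,-0.005,-0.165],"dr":[0,0,0],"grip":-1},
    {"translation":[0,-0.005,-0.18],"dr":[0,0,0],"grip":-1},
    {"translation":[0,-0.005,-0.18],"dr":[0,0,0],"grip":-1}
  ]
}}

```text
t: 7.45
eef_pos: [0.5447, -0.2049, 0.0741]
eef_rot: [-3.14, 0.001, -2.891]
ft_force: [0.5, -0.5, -5.4]
grip_width: 0.694
```

Request:
{"op": "jog_arm", "data": {
  "targets": [
    {"translation":[-0.003,0.003,-0.01],"dr":[0,0,0],"grip":-1},
    {"translation":[-0.003,0.003,-0.018],"dr":[0,0,0],"grip":-1},
    {"translation":[-0.003,0.003,-0.022],"dr":[0,0,0],"grip":-1},
    {"translation":[-0.003,0.003,-0.022],"dr":[0,0,0],"grip":-1}
  ]
}}

```text
t: 7.95
eef_pos: [0.5442, -0.2043, 0.0697]
eef_rot: [-3.14, 0.002, -2.89]
ft_force: [0.1, -0.1, -6.4]
grip_width: 0.688
```

Request:
{"op": "jog_arm", "data": {
  "targets": [
    {"translation":[0,0,-0.006],"dr":[0,0,0],"grip":-1},
    {"translation":[0,0,-0.012],"dr":[0,0,0],"grip":-1},
    {"translation":[0,0,-0.012],"dr":[0,0,0],"grip":-1}
  ]
}}

```text
t: 8.32
eef_pos: [0.5442, -0.2043, 0.0696]
eef_rot: [-3.139, 0.002, -2.89]
ft_force: [-5.5, 1.6, 8.7]
grip_width: 0.69
```

Contact at the expected height (underside ≈ 0.014). Release and rise.

Request:
{"op": "jog_arm", "data": {
  "targets": [
    {"translation":[0,0,0.004],"dr":[0,0,0],"grip":0.6},
    {"translation":[0,0,0.004],"dr":[0,0,0],"grip":1},
    {"translation":[0,0,0.004],"dr":[0,0,0],"grip":1},
    {"translation":[0,0,0.004],"dr":[0,0,0],"grip":1},
    {"translation":[0,0,0.06],"dr":[0,0,0],"grip":1},
    {"translation":[0,0,0.2],"dr":[0,0,0],"grip":1},
    {"translation":[0,0,0.45],"dr":[0,0,0],"grip":1},
    {"translation":[0.1,0,0.7],"dr":[0,0,0],"grip":1},
    {"translation":[0.1,0,0.75],"dr":[0,0,0],"grip":1},
    {"translation":[0.1,0,0.75],"dr":[0,0,0],"grip":1}
  ]
}}

```text
t: 9.57
eef_pos: [0.5646, -0.2045, 0.2208]
eef_rot: [-3.138, 0.003, -2.89]
ft_force: [0.2, -1.2, 0.0]
grip_width: 1.001
```

```bash
python3 lk.py w5 .544 -.204 .014
```

```text
top 2785 [ 535.5 -208.3   41.1   59.5   14.4] 0.076
key 1357 [ 543.2 -206.    13.    52.9   36.4] 0.112
[ 0.56461189 -0.20450343  0.22076564] [-3.13798625e+00  3.06594640e-03 -2.89035950e+00]
```

View pics/w5.png

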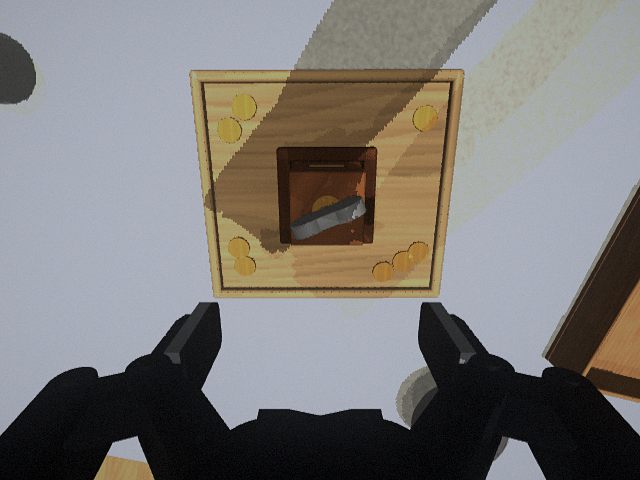

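Box sits square in the stand (pixel (326,200)), top at 0.076 m = home; key plate at (330,217), long axis 126.4°. Turning the tool +112° so joint 6 has room for the entire winding.

Request:
{"op": "jog_arm", "data": {
  "targets": [
    {"translation":[-0.03,0,0],"dr":[0,0,0.1],"grip":1},
    {"translation":[-0.06,0,0],"dr":[0,0,0.21],"grip":1},
    {"translation":[-0.1,0,0],"dr":[0,0,0.32],"grip":1},
    {"translation":[-0.105,0,0],"dr":[0,0,0.43],"grip":1},
    {"translation":[-0.105,0,0],"dr":[0,0,0.54],"grip":1},
    {"translation":[-0.105,0,0],"dr":[0,0,0.65],"grip":1},
    {"translation":[-0.105,0,0],"dr":[0,0,0.76],"grip":1},
    {"translation":[-0.105,0,0],"dr":[0,0,0.87],"grip":1},
    {"translation":[-0.105,0,0],"dr":[0,0,0.98],"grip":1},
    {"translation":[-0.105,0,0],"dr":[0,0,1],"grip":1},
    {"translation":[-0.105,0,0],"dr":[0,0,1],"grip":1}
  ]
}}

```text
t: 11.0
eef_pos: [0.5416, -0.2036, 0.2177]
eef_rot: [3.141, 0.002, -1.322]
ft_force: [1.5, -0.0, 0.4]
grip_width: 1.002
```

Request:
{"op": "jog_arm", "data": {
  "targets": [
    {"translation":[0,0,0],"dr":[0,0,0.1],"grip":0.4},
    {"translation":[0,0,0],"dr":[0,0,0.2],"grip":0.4},
    {"translation":[0,0,0],"dr":[0,0,0.244],"grip":0.4},
    {"translation":[0,0,0],"dr":[0,0,0.244],"grip":0.4},
    {"translation":[0,0,0],"dr":[0,0,0.244],"grip":0.4}
  ]
}}

```text
t: 11.62
eef_pos: [0.5414, -0.2036, 0.2174]
eef_rot: [3.141, 0.003, -0.94]
ft_force: [-0.5, 1.0, 0.1]
grip_width: 0.699
```

```bash
python3 lk.py w6 .544 -.204 .014; python3 -c "
from rig import env;o=env.observe();print(o['joints'],o['grip_width'])"
```

```text
top 4482 [ 545.2 -206.5   59.5   60.2   14.3] 0.0759
key 1075 [ 547.2 -208.9   10.    53.3   36.8] 0.1124
[ 0.5413866  -0.20355487  0.21744786] [ 3.14089060e+00  2.87605383e-03 -9.40291122e-01]
[-4.71741851e-01  2.17442917e-01 -1.79297798e-01  1.17682181e+00
  6.94715522e-04 -2.67338747e+00] 0.697719160581039
```

View pics/w6.png

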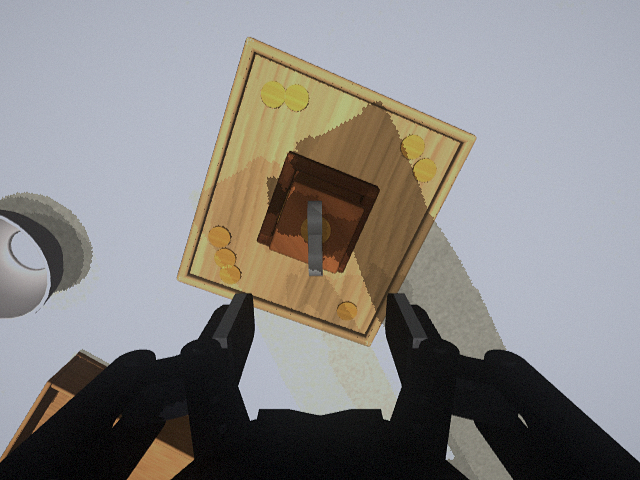

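The picture shows the key edge-on between the fingers, (316,238), aligned with them. Descend and pinch.

Request:
{"op": "jog_arm", "data": {
  "targets": [
    {"translation":[0.014,-0.007,-0.1],"dr":[0,0,0.005],"grip":0.2},
    {"translation":[0.014,-0.007,-0.25],"dr":[0,0,0.005],"grip":0},
    {"translation":[0.014,-0.007,-0.4],"dr":[0,0,0.005],"grip":0},
    {"translation":[0.014,-0.007,-0.5],"dr":[0,0,0.005],"grip":0},
    {"translation":[0.014,-0.007,-0.55],"dr":[0,0,0.005],"grip":0},
    {"translation":[0.014,-0.007,-0.56],"dr":[0,0,0.005],"grip":0},
    {"translation":[0.014,-0.007,-0.56],"dr":[0,0,0.005],"grip":0}
  ]
}}

```text
t: 12.55
eef_pos: [0.5449, -0.2053, 0.1063]
eef_rot: [-3.142, 0.002, -0.932]
ft_force: [0.0, 0.0, -1.0]
grip_width: 0.497
```

Request:
{"op": "jog_arm", "data": {
  "targets": [
    {"translation":[0,0,-0.01],"dr":[0,0,0],"grip":-0.6},
    {"translation":[0,0,-0.01],"dr":[0,0,0],"grip":-1},
    {"translation":[0,0,-0.01],"dr":[0,0,0],"grip":-1},
    {"translation":[0,0,-0.01],"dr":[0,0,0],"grip":-1},
    {"translation":[0,0,-0.01],"dr":[0,0,0],"grip":-1},
    {"translation":[0,0,-0.01],"dr":[0,0,0],"grip":-1}
  ],
  "newtons": 50
}}

```text
t: 13.3
eef_pos: [0.5456, -0.2054, 0.1049]
eef_rot: [-3.14, 0.0, -0.932]
ft_force: [1.7, 0.9, 1.7]
grip_width: 0.108
```

```bash
python3 -c "
from rig import env;o=env.observe();print({k:o[k].round(3) if hasattr(o[k],'round') else o[k] for k in o})"
```

```text
{'t': 13.3, 'joints': array([-4.720e-01,  3.200e-01, -3.020e-01,  9.490e-01,  1.000e-03,
       -2.681e+00]), 'joint_vel': array([-0.001,  0.001,  0.002, -0.001,  0.001,  0.   ]), 'joint_efforts': array([-8.8800e-01, -4.0831e+01,  2.3251e+01,  5.5800e-01, -4.5100e-01,
       -2.0000e-03]), 'eef_pos': array([ 0.546, -0.205,  0.105]), 'eef_rot': array([-3.14 ,  0.   , -0.932]), 'ft_force': array([1.671, 0.852, 1.749]), 'moment': array([ 0.186, -0.377,  0.044]), 'grip_width': 0.10785117414536646}
```

Key is pinched (9.2 mm). First part turn, −60°.

Request:
{"op": "jog_arm", "data": {
  "targets": [
    {"translation":[0,0,0],"dr":[0,0,-0.06],"grip":-1},
    {"translation":[0,0,0],"dr":[0,0,-0.13],"grip":-1},
    {"translation":[0,0,0],"dr":[0,0,-0.2],"grip":-1},
    {"translation":[0,0,0],"dr":[0,0,-0.27],"grip":-1},
    {"translation":[0,0,0],"dr":[0,0,-0.34],"grip":-1},
    {"translation":[0,0,0],"dr":[0,0,-0.41],"grip":-1},
    {"translation":[0,0,0],"dr":[0,0,-0.48],"grip":-1},
    {"translation":[0,0,0],"dr":[0,0,-0.55],"grip":-1},
    {"translation":[0,0,0],"dr":[0,0,-0.62],"grip":-1},
    {"translation":[0,0,0],"dr":[0,0,-0.67],"grip":-1},
    {"translation":[0,0,0],"dr":[0,0,-0.67],"grip":-1}
  ]
}}

```text
t: 14.68
eef_pos: [0.5443, -0.2057, 0.1049]
eef_rot: [3.141, -0.002, -1.984]
ft_force: [-2.8, -1.3, 4.5]
grip_width: 0.108
```

```bash
cat > st.py <<'E'
from rig import env,cams
from h import *
import sys
o=env.observe();print({k:np.round(o[k],3).tolist() for k in ("t","eef_pos","eef_rot","ft_force","moment","grip_width","joints")})
if len(sys.argv)>1:
    s=cams.snapshot("wrist");pickle.dump((s,o),open(sys.argv[1]+".pkl","wb"));cv2.imwrite(f"pics/{sys.argv[1]}.png",s["frame"][:,:,::-1])
E
python3 st.py w7
```

```text
{'t': 14.675, 'eef_pos': [0.544, -0.206, 0.105], 'eef_rot': [3.141, -0.002, -1.984], 'ft_force': [-2.841, -1.286, 4.485], 'moment': [-0.131, 0.66, 0.056], 'grip_width': 0.108, 'joints': [-0.472, 0.319, -0.303, 0.949, -0.002, -1.629]}
```

View pics/w7.png

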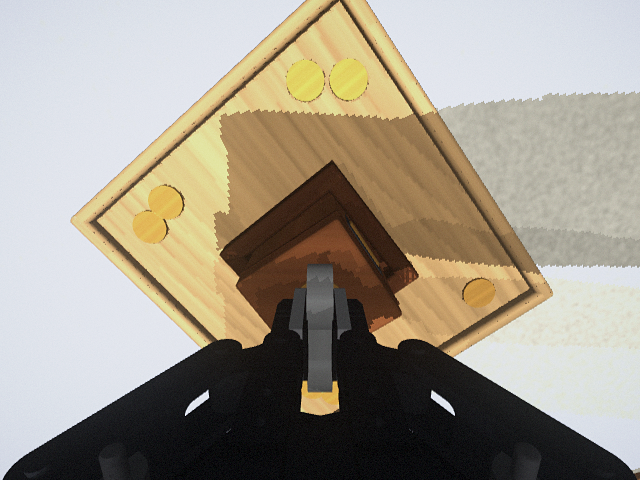

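The key at (320,320) turned with the fingers while the box stays in the stand. Continue.

Request:
{"op": "jog_arm", "data": {
  "targets": [
    {"translation":[0,0.003,0],"dr":[0,0,-0.07],"grip":-1},
    {"translation":[0,0.003,0],"dr":[0,0,-0.14],"grip":-1},
    {"translation":[0,0.003,0],"dr":[0,0,-0.21],"grip":-1},
    {"translation":[0,0.003,0],"dr":[0,0,-0.28],"grip":-1},
    {"translation":[0,0.003,0],"dr":[0,0,-0.35],"grip":-1},
    {"translation":[0,0.003,0],"dr":[0,0,-0.42],"grip":-1},
    {"translation":[0,0.003,0],"dr":[0,0,-0.49],"grip":-1},
    {"translation":[0,0.003,0],"dr":[0,0,-0.56],"grip":-1},
    {"translation":[0,0.003,0],"dr":[0,0,-0.63],"grip":-1},
    {"translation":[0,0.003,0],"dr":[0,0,-0.7],"grip":-1},
    {"translation":[0,0.003,0],"dr":[0,0,-0.75],"grip":-1},
    {"translation":[0,0.003,0],"dr":[0,0,-0.75],"grip":-1}
  ]
}}

```text
t: 16.23
eef_pos: [0.544, -0.2041, 0.1049]
eef_rot: [3.139, -0.002, 3.123]
ft_force: [-1.8, 2.8, 5.3]
grip_width: 0.105
```

```bash
python3 st.py
```

```text
{'t': 16.225, 'eef_pos': [0.544, -0.204, 0.105], 'eef_rot': [3.139, -0.002, 3.123], 'ft_force': [-1.842, 2.777, 5.286], 'moment': [0.514, 0.302, -0.006], 'grip_width': 0.105, 'joints': [-0.471, 0.319, -0.303, 0.952, 0.002, -0.452]}
```

Request:
{"op": "jog_arm", "data": {
  "targets": [
    {"translation":[0,0,0],"dr":[0,0,-0.05],"grip":-1},
    {"translation":[0,0,0],"dr":[0,0,-0.1],"grip":-1},
    {"translation":[0,0,0],"dr":[0,0,-0.15],"grip":-1},
    {"translation":[0,0,0],"dr":[0,0,-0.2],"grip":-1},
    {"translation":[0,0,0],"dr":[0,0,-0.25],"grip":-1},
    {"translation":[0,0,0],"dr":[0,0,-0.3],"grip":-1},
    {"translation":[0,0,0],"dr":[0,0,-0.3],"grip":-1}
  ]
}}

```text
t: 17.1
eef_pos: [0.5441, -0.2036, 0.1049]
eef_rot: [3.137, -0.002, 2.654]
ft_force: [-0.2, 2.6, 4.4]
grip_width: 0.109
```

```bash
python3 st.py
```

```text
{'t': 17.1, 'eef_pos': [0.544, -0.204, 0.105], 'eef_rot': [3.137, -0.002, 2.654], 'ft_force': [-0.212, 2.648, 4.376], 'moment': [0.387, 0.042, -0.02], 'grip_width': 0.109, 'joints': [-0.471, 0.318, -0.304, 0.95, 0.004, 0.016]}
```

Request:
{"op": "jog_arm", "data": {
  "targets": [
    {"translation":[0,0,0],"dr":[0,0,-0.05],"grip":-1},
    {"translation":[0,0,0],"dr":[0,0,-0.1],"grip":-1},
    {"translation":[0,0,0],"dr":[0,0,-0.15],"grip":-1},
    {"translation":[0,0,0],"dr":[0,0,-0.2],"grip":-1},
    {"translation":[0,0,0],"dr":[0,0,-0.2],"grip":-1}
  ]
}}

```text
t: 17.73
eef_pos: [0.5443, -0.2033, 0.1049]
eef_rot: [3.137, -0.002, 2.342]
ft_force: [-1.0, 1.7, 3.5]
grip_width: 0.108
```

```bash
python3 st.py
```

```text
{'t': 17.725, 'eef_pos': [0.544, -0.203, 0.105], 'eef_rot': [3.137, -0.002, 2.342], 'ft_force': [-0.984, 1.75, 3.536], 'moment': [0.348, 0.003, -0.045], 'grip_width': 0.108, 'joints': [-0.471, 0.317, -0.306, 0.948, 0.006, 0.328]}
```

Request:
{"op": "jog_arm", "data": {
  "targets": [
    {"translation":[0,-0.003,0],"dr":[0,0,-0.05],"grip":-1},
    {"translation":[0,-0.003,0],"dr":[0,0,-0.1],"grip":-1},
    {"translation":[0,-0.003,0],"dr":[0,0,-0.15],"grip":-1},
    {"translation":[0,-0.003,0],"dr":[0,0,-0.2],"grip":-1},
    {"translation":[0,-0.003,0],"dr":[0,0,-0.2],"grip":-1}
  ]
}}

```text
t: 18.35
eef_pos: [0.5443, -0.2032, 0.1051]
eef_rot: [3.137, -0.003, 2.04]
ft_force: [-1.0, 2.0, 5.0]
grip_width: 0.105
```

```bash
python3 st.py w8
```

```text
{'t': 18.35, 'eef_pos': [0.544, -0.203, 0.105], 'eef_rot': [3.137, -0.003, 2.04], 'ft_force': [-0.966, 2.04, 4.992], 'moment': [0.423, 0.169, 2.807], 'grip_width': 0.105, 'joints': [-0.471, 0.316, -0.307, 0.947, 0.006, 0.63]}
```

View pics/w8.png

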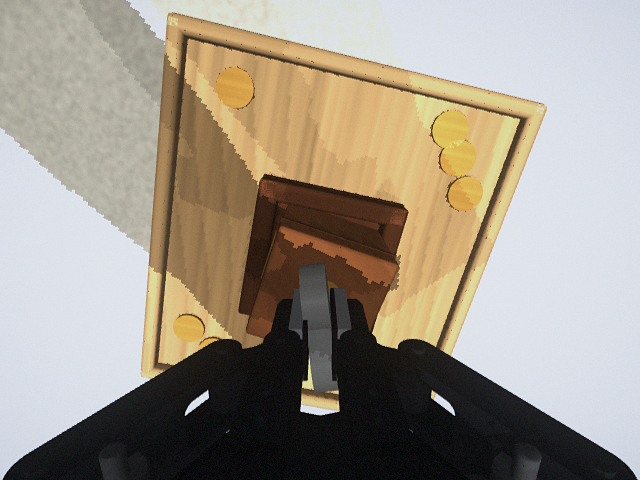

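Moment jumped to 2.8 N·m at 3.3 rad of tool turn: the stop. Open and rise.

Request:
{"op": "jog_arm", "data": {
  "targets": [
    {"translation":[0,0,0],"dr":[0,0,0],"grip":-0.5},
    {"translation":[0,0,0],"dr":[0,0,0],"grip":0},
    {"translation":[0,0,0],"dr":[0,0,0],"grip":0.2},
    {"translation":[0,0,0],"dr":[0,0,0],"grip":0.2},
    {"translation":[0,0,0.1],"dr":[0,0,0],"grip":0.2},
    {"translation":[0,0,0.3],"dr":[0,0,0],"grip":0.2},
    {"translation":[0,0,0.55],"dr":[0,0,0],"grip":0.2},
    {"translation":[0,0,0.6],"dr":[0,0,0],"grip":0.2},
    {"translation":[0,0,0.6],"dr":[0,0,0],"grip":0.2}
  ]
}}

```text
t: 19.52
eef_pos: [0.5448, -0.2035, 0.2258]
eef_rot: [3.135, -0.001, 2.04]
ft_force: [-0.2, -1.1, -1.5]
grip_width: 0.603
```

```bash
python3 lk.py w9 .544 -.204 .014; python3 st.py
```

```text
top 4125 [ 543.8 -205.    59.6   60.4    8.2] 0.076
key 1045 [ 542.  -202.7   10.5   54.    37.5] 0.1125
[ 0.54479634 -0.20348079  0.2258315 ] [ 3.13543812e+00 -1.29360514e-03  2.04035040e+00]
{'t': 19.575, 'eef_pos': [0.544, -0.203, 0.224], 'eef_rot': [3.137, -0.004, 2.04], 'ft_force': [0.215, 0.759, 0.553], 'moment': [-0.026, 0.024, 0.046], 'grip_width': 0.601, 'joints': [-0.471, 0.215, -0.168, 1.189, 0.006, 0.63]}
```

View pics/w9.png

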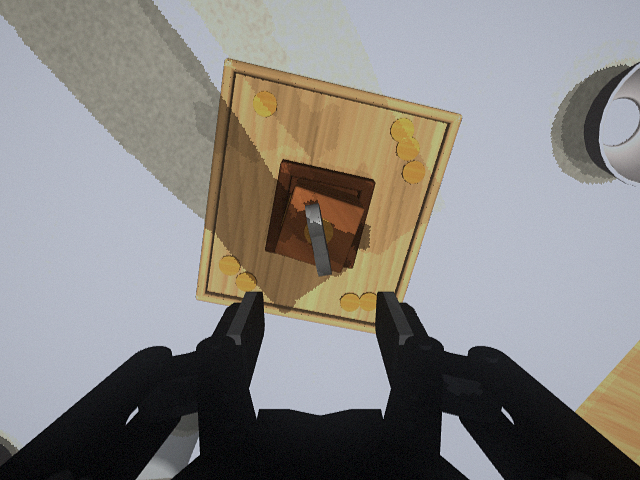

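The box is still home (top at 0.076) and turned 6° in its play; the key lies 10° from the tool, so it slipped in the grip at the stop: key against box turned ≈3.02 rad. To be sure it was the stop, I re-pinch and turn again.

Request:
{"op": "jog_arm", "data": {
  "targets": [
    {"translation":[0,-0.01,-0.05],"dr":[0,0,0.06],"grip":0},
    {"translation":[0,-0.01,-0.15],"dr":[0,0,0.118],"grip":0},
    {"translation":[0,-0.01,-0.3],"dr":[0,0,0.118],"grip":0},
    {"translation":[0,-0.01,-0.45],"dr":[0,0,0.118],"grip":0},
    {"translation":[0,-0.01,-0.55],"dr":[0,0,0.118],"grip":0},
    {"translation":[0,-0.01,-0.595],"dr":[0,0,0.118],"grip":0},
    {"translation":[0,-0.01,-0.595],"dr":[0,0,0.118],"grip":-0.6},
    {"translation":[0,-0.01,-0.595],"dr":[0,0,0.118],"grip":-1},
    {"translation":[0,-0.01,-0.595],"dr":[0,0,0.118],"grip":-1},
    {"translation":[0,-0.01,-0.595],"dr":[0,0,0.118],"grip":-1},
    {"translation":[0,-0.01,-0.595],"dr":[0,0,0.118],"grip":-1}
  ],
  "newtons": 90
}}

```text
t: 20.95
eef_pos: [0.5447, -0.2048, 0.1059]
eef_rot: [3.135, -0.003, 2.226]
ft_force: [2.5, 2.0, -0.6]
grip_width: 0.099
```

```bash
python3 st.py w10
```

```text
{'t': 20.95, 'eef_pos': [0.545, -0.205, 0.106], 'eef_rot': [3.135, -0.003, 2.226], 'ft_force': [2.459, 1.968, -0.555], 'moment': [0.565, -0.495, 0.046], 'grip_width': 0.099, 'joints': [-0.474, 0.317, -0.303, 0.95, 0.007, 0.442]}
```

Now turn in small steps, watching the moment.

Request:
{"op": "jog_arm", "data": {
  "targets": [
    {"translation":[0,0,0],"dr":[0,0,-0.01],"grip":-1},
    {"translation":[0,0,0],"dr":[0,0,-0.02],"grip":-1},
    {"translation":[0,0,0],"dr":[0,0,-0.03],"grip":-1},
    {"translation":[0,0,0],"dr":[0,0,-0.03],"grip":-1}
  ]
}}

```text
t: 21.5
eef_pos: [0.5447, -0.2047, 0.1059]
eef_rot: [3.136, -0.003, 2.18]
ft_force: [1.8, 2.0, -1.3]
grip_width: 0.099
```

```bash
python3 st.py w11
```

```text
{'t': 21.5, 'eef_pos': [0.545, -0.205, 0.106], 'eef_rot': [3.136, -0.003, 2.18], 'ft_force': [1.777, 2.031, -1.296], 'moment': [0.364, -0.411, 1.092], 'grip_width': 0.099, 'joints': [-0.474, 0.317, -0.304, 0.95, 0.007, 0.488]}
```

1.1 N·m after only 2.6°: it is against the stop. Relax slightly, open, rise.

Request:
{"op": "jog_arm", "data": {
  "targets": [
    {"translation":[0,0,0],"dr":[0,0,0.01],"grip":-1},
    {"translation":[0,0,0],"dr":[0,0,0.015],"grip":-0.6},
    {"translation":[0,0,0],"dr":[0,0,0.015],"grip":0},
    {"translation":[0,0,0],"dr":[0,0,0.015],"grip":0.2},
    {"translation":[0,0,0],"dr":[0,0,0.015],"grip":0.2},
    {"translation":[0,0,0.1],"dr":[0,0,0.015],"grip":0.2},
    {"translation":[0,0,0.3],"dr":[0,0,0.015],"grip":0.2},
    {"translation":[0,0,0.55],"dr":[0,0,0.015],"grip":0.2},
    {"translation":[0,0,0.6],"dr":[0,0,0.015],"grip":0.2},
    {"translation":[0,0,0.6],"dr":[0,0,0.015],"grip":0.2},
    {"translation":[0,0,0.6],"dr":[0,0,0.015],"grip":0.2}
  ]
}}

```text
t: 22.92
eef_pos: [0.5436, -0.2042, 0.224]
eef_rot: [3.137, -0.006, 2.203]
ft_force: [0.9, 0.3, -1.0]
grip_width: 0.601
```

```bash
python3 lk.py w12 .544 -.204 .014; python3 st.py
python3 - <<'E'
from h import *
from rig import cams
t=cams.snapshot("top"); cv2.imwrite("pics/t12.png",t["frame"][:,:,::-1])
E
```

```text
top 4209 [ 543.7 -205.    59.7   60.3    8.3] 0.076
key 1012 [ 541.7 -202.7    9.9   53.7   37.7] 0.1125
[ 0.54357676 -0.20422871  0.22404802] [ 3.13704647 -0.00580513  2.20335794]
{'t': 22.975, 'eef_pos': [0.543, -0.204, 0.224], 'eef_rot': [3.137, -0.006, 2.203], 'ft_force': [-0.758, 0.79, -0.424], 'moment': [-0.048, 0.003, -0.034], 'grip_width': 0.602, 'joints': [-0.474, 0.217, -0.166, 1.191, 0.007, 0.464]}
```

View pics/w12.png

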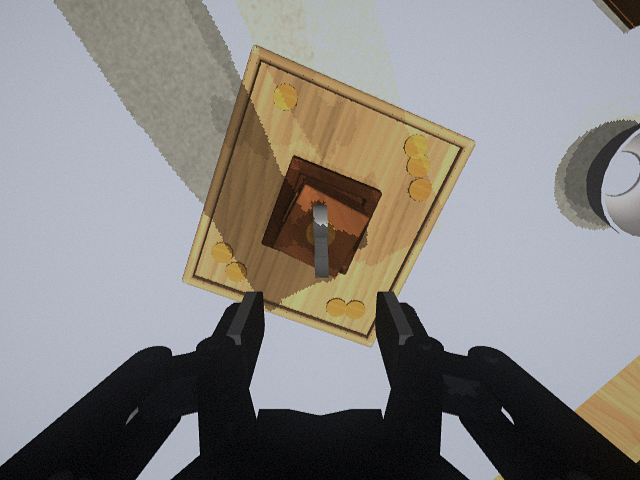

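View pics/t12.png

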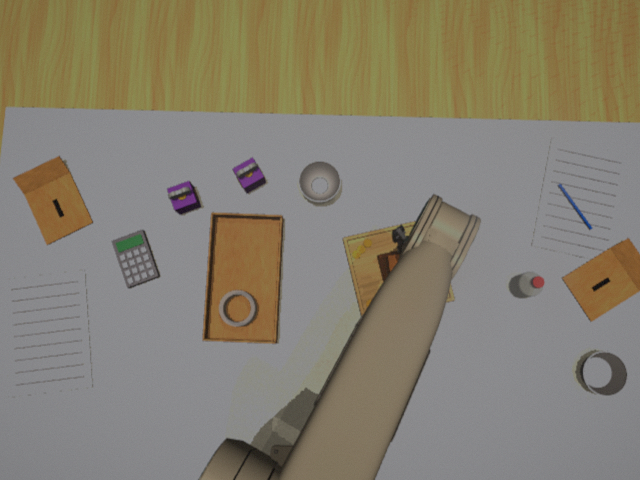

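The box is home at (320,220) with the key in the same angle to the box (29.4°) as after the first stop; tape, bowl, bottle and calculator are unmoved. Handing in.

```bash
python3 -c "
from rig import env;print(env.sign_off())"
```

```text
the job is handed in; nothing more can be done
None
```

I lifted the brown music box out of the bin and lowered it into the stand until it touched the floor. I then wound its key clockwise in part turns until it came up against its stop, and handed the job in at about 23 s.

**Last checks that agreed:**
- **Seating:** the box's top face is at 0.076 m, which means it is fully home. Its centre measures about 1 mm from the recess centre. It is turned 6° within its play in the recess, which the task allows.
- **Winding:** the key turned about 3.0 rad relative to the box, inside the stated 2.5 to 3.9 rad. The moment rose to 2.8 N·m at the stop.
- **Second turn at the stop:** I pinched the key again and it met 1.1 N·m within 2.6°. The key's angle to the box was unchanged after release.
- **Surroundings:** the tape, bowl, bottle and calculator look unmoved in the top view, and the gripper is clear of everything.

**Checks that disagreed:**
- The key slipped about 10° in the fingers at the stop on the first go, which is why I pinched it again.
- Wrist-camera centres for the key differed by up to about 6 mm between opposite tool headings. I averaged these views rather than trusting one.

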